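# Seat the sample carousel on the analyser's keyed drive

## Robot

A 6-joint arm with a two-finger parallel gripper is mounted at the origin on the work surface. World frame = base frame: x ahead of the robot, y to its left, z up, the work surface at z = 0. Lengths are in mm, angles in rad, forces in N, time in s.
With the tool pointing down it reaches from about 275 to 750 mm from the base axis. Payload 10.2 kg.
Tool frame: the origin (TCP) lies at the very end of the fingers, on their centre line; the grasp point (between the pads) lies 19 mm behind it; z points along the fingers, y is the line along which they close (so a half turn about z gives the same grasp; the last joint's range is limited). The gripper opens to 85 mm and grips with 20 to 120 N. Pads are 22 mm wide; open, the fingers measure 114 mm over their backs; the gripper's body (76 mm by 85 mm) begins 54 mm behind the grasp point. The pads swing forward as they close: fully open they stand 13 mm farther back than shut.
Start: joints at [0.937, 0.313, 1.498, -0, 1.331, -0.223], TCP at [209.668, 481.321, 193.494] pointing down, gripper open.
Joint ranges: [-2.94, 2.94], [-0.97, 2.17], [0.19, 2.56], [-1.23, 4.37], [0.02, 3.11], [-2.88, 2.88]. Speed limits (rad/s): [2.39, 2.39, 3.01, 3.14, 3.14, 3.14].

## Interface

Orientations are given as a unit quaternion [w, x, y, z].
In Python, from rig import monitor, eyes, job gives the robot as it stands. The module is installed in compiled form; this text tells all that it offers.
- The arm moves only by the tool send_rows, never from a script. Its argument "targets" is one flat list of numbers, 7 for each row, row after row: the turn, a rotation vector about the tool's x, y, z in degrees, then the shift along the tool's x, y, z in units of 60 mm (1.0 is 60 mm), then the opening, from -1 (shut) to 1 (fully open), so that 0 is half open. A call has 1 to 5 rows; each row shifts and turns the commanded pose from where the row before left it, along the tool's axes as they then stand; what a row does not reach is not made up. A row lasts 1/8 s, in which the tool goes at most 62.5 mm and 10.7 degrees, less where a joint would pass 70% of its speed; a pose out of reach is approached as far as the arm can. A call is refused whole if a number of a shift passes 1 or a number of a turn 10.7, either way. A call with a gripper value outside its range is refused whole. The fingers move at their own pace and stop on an object; "newtons" is the grip in N (left out, the last holds). Time passes only in rows, so rows that do not move let the fingers close. It gives the time, the measured TCP pose, the force, the opening and the grip force at its end, in the units of the state.
- monitor.sense(): the state, without advancing time (a new reading comes with each control period).
- eyes.capture(name): name is "scene" or "top" or "wrist"; returns a dict with "img" (480x640x3 uint8, red, green, blue), "K" (3x3 intrinsics, pixels), "distortion" ([k1, k2, p1, p2, k3] as OpenCV has them; the pictures are not rectified), "R" (3x3) and "t" (3): a world point X has camera coordinates R X + t. Camera axes: x right, y down, z forward; pixel columns grow to the right and rows downward; lengths in mm; the calibration is good to about 2 mm. A picture is of the moment at which its call begins. There is no depth.
- job.finish_job(): hands the job in; it is judged then, once.
The state is a dict: "time_s": time; "joints": joint angles; "dq": joint speeds; "tau": joint torques, N m; "eef_pos": TCP position; "ee_rot": TCP orientation; "force": force on the tool from outside, world axes, zero at the start; "wrist_torque": the same for the moment, N m; "grip_width": opening from 0.0 (shut) to 1.0 (fully open); "grip_force": force on a finger pad.
Only numpy, scipy, OpenCV 4.12 (cv2) and the standard library are available. Lean on these libraries where they do the work, as an engineer would, in place of code of your own. Each camera call takes 0.05 s, during which the arm holds its last target. There are 200 camera calls.

## Task

Lift the sample carousel off the bench by its handle and set it over the spindle of the analyser's drive, then turn it under a light hand until the notch underneath drops over the drive pin, and leave it fully home, flat on the hub, with your hand off. Keep it level, as the samples in it have been spun, and feel for the pin gently: it bends if you bear on it with more than about 3 kg. Leave everything else on the bench where it is.

Things in the scene. Friction and masses are not known exactly. Their poses are not given: they have to be found in the camera images.
- carousel_mid (a point): Sample carousel, loose, about 0.45 kg (30 % either way): point on its axis, half-way up, 35 mm above its underside; z up. Square aluminium hub block 90 x 90 x 24 mm below; above it a grey disc 160 mm across, 6 mm thick, top 5 mm under this point, with 12 capped cups 59 to 75 mm from the axis, caps to 1 mm above this point. A red stripe and rim tab mark its +x side.
- carousel_handle (a point): Point to grip on the carousel's axis, 22 mm above carousel_mid (57 above the underside), same axes. Black bar handle 50 mm long (along x), 14 mm thick (along y), from 27 mm below this point (the disc) to 13 mm above it: grip across its thickness, from above. At the start the carousel stands on the bench with its x axis towards the robot (world -x), give or take 50 degrees.
- carousel_notch (a point): Centre of the notch's mouth in the carousel's underside, 30 mm from the axis on the +x side (under the red stripe); same axes. The notch is 10.5 mm wide (y), 15 mm long (x), 24 mm deep. The underside also has the central bore, 17 mm across, 24 mm deep. No other opening.
- hub_seat (a point): Centre of the flat top of the analyser's drive hub, on which the carousel's underside must come to rest: an aluminium flange 80 mm across, its top 106 mm above the bench and 6 mm above the white deck. Axes: z up, -x to the analyser's front (faces the robot), y to its taller tower; they do not turn with the hub. Deck clear to 100 mm round the axis; tower from 125 mm on, 79 mm above this point.
- spindle_tip (a point): Top of the steel spindle on the hub's axis, 22 mm above hub_seat; 14 mm thick, tapering over its last 6 mm to 6 mm. One brass drive pin, 8 mm thick and 8 mm tall, stands on the hub 30 mm from the axis, anywhere within 45 degrees either side of the front (-x of hub_seat); its angle is not measured.
- analyser: White bench analyser, fixed, 280 x 380 mm, deck 100 mm high; origin on the bench under the spindle; axes as hub_seat. Its gear motor holds the hub still under light contact; from about 0.35 N m the hub drags round. The carousel rides on the pin, 8 mm high, and drops home only when notch and pin agree within about 4 degrees. The parked sampler arm, 236 mm high, is 150 mm or more off the axis.
- reagent_vial: Bystander: small jar with blue cap, 30 mm across, 55 mm high; origin under its centre.
- control_vial: Bystander: small jar with green cap, 24 mm across, 42 mm high; origin under its centre.
Mind the look-alikes: they are no part of the job. Of the things like the part that bears carousel_mid, leave any that is green; of the rest the larger one is meant.

How it is judged:
By the outcome, as a careful person would: the job done as asked, in the order asked, and still so for the second after the job is handed in, with the robot touching nothing.
It also fails if it takes over 58 s, if anything falls off the work surface, if the arm or the gripper's body presses on something with over 40 N, if the wrist force passes 120 N, or if a joint passes its speed limit or range.

## Working session

There is one attempt and no reset: what is moved stays moved. The work goes in short steps, Python scripts to look and compute and a tool call to move; the robot and the scene stay as the last step left them, time stands still between calls to the robot, and variables do not carry over. Pictures are saved under pics/ and viewed, at most 10 in all, crops included, and the job is handed in when it is done.

Besides the shell and the picture viewer there is one more tool, called after "Call:" by a JSON object that holds its "fn" and its "kwargs", one argument or row to a line. send_rows: Moves the arm, as the interface text tells. Its arguments: {"type":"object","properties":{"targets":{"type":"array","items":{"type":"number"}},"newtons":{"type":"number"}},"required":["targets"]}

```bash
mkdir -p pics; cat > h.py <<'E'
import numpy as np, cv2
from rig import monitor, eyes, job
def cap(n,f=None):
    c=eyes.capture(n)
    if f: cv2.imwrite('pics/'+f,c['img'][:,:,::-1])
    return c
def onplane(c,uv,z):
    p=cv2.undistortPoints(np.array(uv,float).reshape(-1,1,2),np.array(c['K'],float),np.array(c['distortion'],float))[:,0]
    R=np.array(c['R']);t=np.array(c['t']);o=-R.T@t
    d=np.c_[p,np.ones(len(p))]@R
    return o+d*((z-o[2])/d[:,2])[:,None]
def proj(c,X):
    R=np.array(c['R'],float)
    return cv2.projectPoints(np.array(X,float).reshape(-1,1,3),cv2.Rodrigues(R)[0],np.array(c['t'],float),np.array(c['K'],float),np.array(c['distortion'],float))[0][:,0]
E
python3 - <<'E'
from h import *
a=cap('scene','s1.png');b=cap('top','t1.png')
for c in(a,b): print(-np.array(c['R']).T@c['t'],np.array(c['R'])[2])
print(monitor.sense())
E
```

```text
[1021.02581842  183.99871896  604.06373674] [-0.69656476 -0.28695451 -0.65761283]
[ 383.00731278   -7.74725342 1245.08350572] [ 0.1133007  -0.02375281 -0.99327678]
{'time_s': 0.1, 'joints': array([ 9.36629972e-01,  3.13363958e-01,  1.49833267e+00,  1.31135890e-05,
        1.33100253e+00, -2.23411302e-01]), 'dq': array([-0.00214381, -0.0012138 , -0.00326553,  0.00081732, -0.00013989,
       -0.00232349]), 'tau': array([ 2.26147284e-03, -4.12901938e+01, -2.60145664e+01, -2.14323545e-04,
        2.99615953e-03, -1.83813967e-05]), 'eef_pos': array([209.48817237, 481.10936636, 193.01843101]), 'ee_rot': array([-2.35817602e-04,  2.03938263e-01,  9.78983595e-01, -5.00519320e-04]), 'force': array([0.18175468, 0.50612222, 0.20234726]), 'wrist_torque': array([-0.03779625,  0.01753633,  0.02692598]), 'grip_force': 0.0, 'grip_width': 1.0015057412079242}
```

View pics/s1.png

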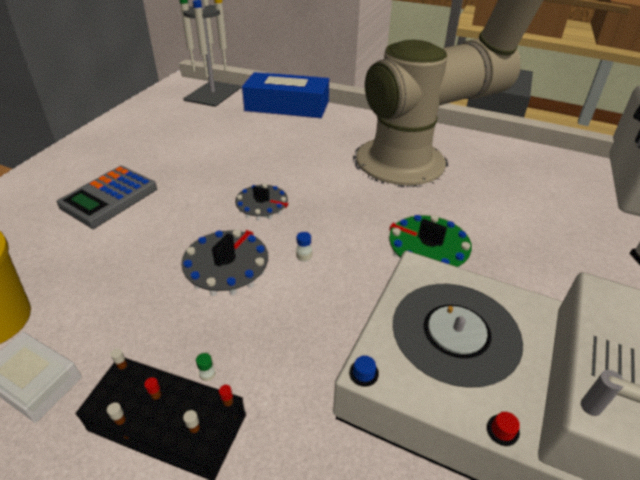

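View pics/t1.png

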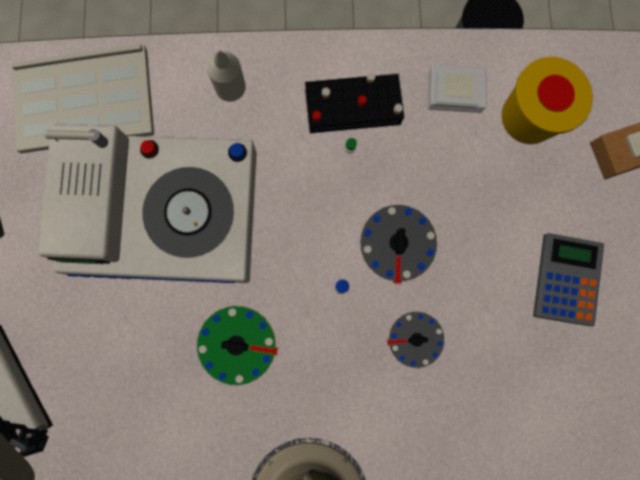

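Look-alikes in the top view are the large grey disc (399,243), the green disc (236,345) and the small grey disc (417,340). I choose the large grey one. The hub is at (187,212) and the brass pin shows near (195,223). Next I measure these and check the choice in one close crop.

```bash
cat > m.py <<'E'
from h import *
c=cap('top'); im=c['img'].astype(int); r,g,b=im[...,0],im[...,1],im[...,2]
def cen(m,box):
    x0,y0,x1,y1=box; s=np.zeros(m.shape,bool); s[y0:y1,x0:x1]=m[y0:y1,x0:x1]
    n,l,st,ce=cv2.connectedComponentsWithStats(s.astype('uint8')); i=1+np.argmax(st[1:,4]); return ce[i],st[i],l==i
dk=(im.max(2)<125)|(im.max(2)-im.min(2)>60)
ce,st,l=cen(dk,(350,195,450,295)); 
cn=max(cv2.findContours(l.astype('uint8'),0,1)[0],key=cv2.contourArea); el=cv2.fitEllipse(cv2.convexHull(cn)); print('disc',ce,st,el)
red=(r>130)&(g<70)&(b<70); rc,rs,_=cen(red,(350,195,450,295)); print('stripe',rc,rs)
D=onplane(c,[el[0]],30)[0]; S=onplane(c,[rc],32)[0]; print(D,S,np.degrees(np.arctan2(*(S-D)[1::-1])))
bk=(im.max(2)<45); hc,hs,_=cen(bk,(370,215,430,270)); print('handle',hc,hs,onplane(c,[hc],65))
# hub
lt=(im.min(2)>140); hc,hs,l=cen(lt,(160,185,215,240)); cn=max(cv2.findContours(l.astype('uint8'),0,1)[0],key=cv2.contourArea); el=cv2.fitEllipse(cv2.convexHull(cn)); H=onplane(c,[el[0]],106)[0]
print('hub',el,H)
pn=(r-b>50)&(r>110); pc,ps,_=cen(pn,(160,185,215,240)); P=onplane(c,[pc],112)[0]; print('pin',pc,ps,P,np.degrees(np.arctan2(*(P-H)[1::-1])),np.hypot(*(P-H)[:2]))
# deck edges of analyser
w=(im.min(2)>165).astype('uint8')
A=cv2.resize(c['img'][190:300,345:455],(400,400),interpolation=2);B=cv2.resize(c['img'][182:242,157:217],(400,400),interpolation=2)
cv2.imwrite('pics/crop1.png',np.hstack([A,B])[:,:,::-1])
E
python3 m.py
```

```text
disc [398.26584469 242.8890331 ] [ 360  204   78   80 4623] ((398.28765869140625, 242.92169189453125), (77.01887512207031, 78.3309326171875), 153.32154846191406)
stripe [397.64 272.18] [395 258   6  25  50]
[ 515.29390667 -200.17742535   30.        ] [ 454.95475075 -195.82382418   32.        ] 175.87313653496122
handle [398.94587629 241.47164948] [389 228  20  27 388] [[ 514.36311822 -196.09318705   65.        ]]
hub ((173.07762145996094, 209.85025024414062), (8.326576232910156, 15.321362495422363), 14.253761291503906) [583.71785774 245.58767585 106.        ]
pin [194.71428571 223.        ] [194 222   3   3   7] [555.82605181 202.43000469 112.        ] -122.87365248400619 51.386159793224046
```

View pics/crop1.png

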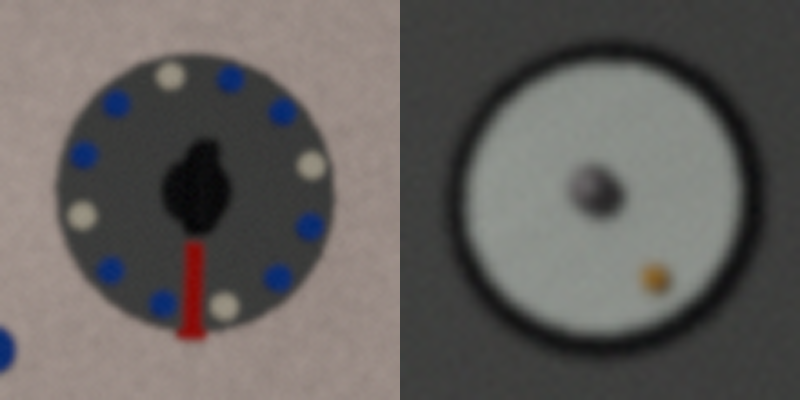

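The crop shows the right carousel, grey with 12 caps and its red stripe pointing down in the picture (towards the robot). The hub centre is at about (187.7,212.1) and the pin at (195.3,223.7). I refit the hub and plan the approach.

```bash
python3 - <<'E'
from h import *
c=cap('top'); im=c['img'].astype(int)
s=np.zeros((480,640),'uint8'); s[185:240,160:215]=(im.min(2)[185:240,160:215]>85)
n,l,st,ce=cv2.connectedComponentsWithStats(s); i=l[220,187]; cn=max(cv2.findContours((l==i).astype('uint8'),0,1)[0],key=cv2.contourArea)
el=cv2.fitEllipse(cv2.convexHull(cn));print(el,st[i])
H=onplane(c,[el[0]],106)[0];P=onplane(c,[(195.2,223.4)],112)[0];T=onplane(c,[(186.5,211)],126)[0];print(H,P,T,np.degrees(np.arctan2(*(P-H)[1::-1])),np.hypot(*(P-H)[:2]))
# analyser yaw from white edges: right edge of deck & near edge
w=(im.min(2)>150).astype('uint8')
rows=range(165,265,5); xr=[np.max(np.nonzero(w[y,100:300])[0])+100 for y in rows]
X=onplane(c,[(x,y) for x,y in zip(xr,rows)],100); p=np.polyfit(X[:,0],X[:,1],1); print('yaw edge',np.degrees(np.arctan(p[0])),np.std(X[:,1]-np.polyval(p,X[:,0])))
s=monitor.sense(); from scipy.spatial.transform import Rotation as R
q=s['ee_rot'];print(R.from_quat([*q[1:],q[0]]).as_matrix().round(3),s['eef_pos'])
D=np.array([515.3,-200,97.]) # target
M=R.from_quat([*q[1:],q[0]]).as_matrix(); print('tool shift/60',M.T@(D-s['eef_pos'])/60)
E
```

```text
((186.98851013183594, 211.21041870117188), (39.892398834228516, 41.12848663330078), 48.315223693847656) [ 167  191   41   41 1265]
[580.24113955 218.46509363 106.        ] [555.02287326 201.497009   112.        ] [577.21127383 215.42673167 126.        ] -146.06540234984504 30.395342582488695Traceback (most recent call last):
  File "<stdin>", line 9, in <module>
    return _wrapreduction(a, np.maximum, 'max', axis, None, out,
                          keepdims=keepdims, initial=initial, where=where)
    return ufunc.reduce(obj, axis, dtype, out, **passkwargs)
           ~~~~~~~~~~~~^^^^^^^^^^^^^^^^^^^^^^^^^^^^^^^^^^^^^
ValueError: zero-size array to reduction operation maximum which has no identity
```

Pin direction is about -146° in world and the stripe is at about 176°, so the carousel needs about +38° in all. Setting out towards it.

Call:
{"fn": "send_rows", "kwargs": {
  "targets": [0,0,0,-0.7,-0.65,0,1,0,0,0,-0.7,-0.65,0,1,0,0,0,-0.7,-0.65,0,1,0,0,0,-0.7,-0.65,0,1,0,0,0,-0.7,-0.65,0,1]
}}

```text
time_s: 0.82
eef_pos: [324.7, 217.0, 193.6]
ee_rot: [0.0, 0.204, 0.979, 0.0]
force: [1.4, 0.1, 0.3]
grip_width: 1.002
grip_force: 0.0
```

Call:
{"fn": "send_rows", "kwargs": {
  "targets": [0,0,0,-0.7,-0.65,0,1,0,0,0,-0.7,-0.65,0,1,0,0,0,-0.7,-0.65,0,1,0,0,0,-0.7,-0.65,0,1,0,0,0,-0.7,-0.65,0,1]
}}

```text
time_s: 1.45
eef_pos: [439.4, -45.9, 193.6]
ee_rot: [0.0, 0.204, 0.979, 0.0]
force: [1.4, 0.5, 0.2]
grip_width: 1.0
grip_force: 0.0
```

Call:
{"fn": "send_rows", "kwargs": {
  "targets": [0,0,0,-0.7,-0.6,0,1,0,0,-9.7,-0.7,-0.6,0,1,0,0,-9.7,-0.3,-0.3,0,1,0,0,0,0,0,0,1,0,0,0,0,0,0,1]
}}

```text
time_s: 2.08
eef_pos: [500.1, -164.5, 193.4]
ee_rot: [-0.0, 0.037, 0.999, 0.0]
force: [-0.9, -0.2, 0.8]
grip_width: 0.996
grip_force: 0.0
```

```bash
cat >> h.py <<'E'
from scipy.spatial.transform import Rotation as Ro
def st():
    s=monitor.sense(); q=s['ee_rot']; return s,np.array(s['eef_pos']),Ro.from_quat([*q[1:],q[0]]).as_matrix()
def plan(tgt,yawy):
    s,p,M=st(); y=np.degrees(np.arctan2(M[1,1],M[0,1]))
    print('pos',p.round(1),'tooly',round(y,1),'tilt',np.degrees(M[:2,2]).round(2),'shift/60',(M.T@(np.array(tgt)-p)/60).round(3),'turnz',round(-(yawy-y),1),'F',np.round(s['force'],1),'T',np.round(s['wrist_torque'],2),'j',np.round(s['joints'],2),s['time_s'])
E
python3 - <<'E'
from h import *
plan([515.3,-200,150],86)
c=cap('wrist','w1.png')
print(-np.array(c['R']).T@c['t'],np.array(c['R'])[2])
E
```

```text
pos [ 500.1 -164.5  193.4] tooly 85.8 tilt [-0.02  0.03] shift/60 [-0.297 -0.571  0.723] turnz -0.2 F [-0.9 -0.2  0.8] T [-0.02 -0.   -0.07] j [-0.54  0.32  1.49  0.    1.33 -2.04] 2.075
[ 420.84465916 -158.76516048  372.44159337] [ 0.30616052 -0.02331905 -0.95169426]
```

View pics/w1.png

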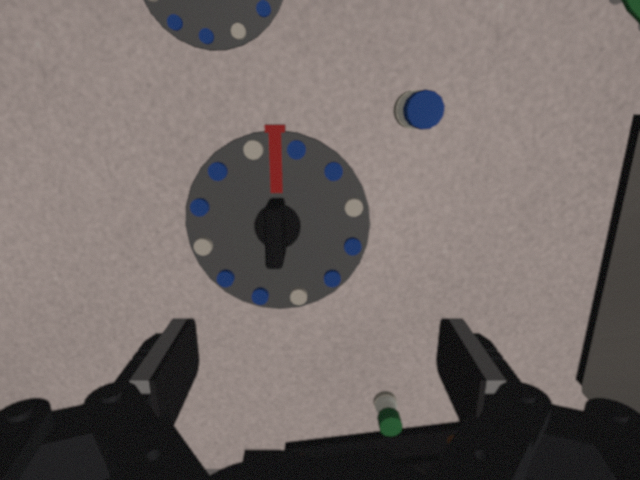

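The wrist view shows the large carousel at about (278,220) with its red stripe up at (276,160) and the handle upright between. I measure from here.

```bash
cat > mw.py <<'E'
from h import *
c=cap('wrist'); im=c['img'].astype(int); r,g,b=im[...,0],im[...,1],im[...,2]
red=((r>90)&(g<60)&(b<60)).astype('uint8'); n,l,s,ce=cv2.connectedComponentsWithStats(red); i=1+np.argmax(s[1:,4]); ys,xs=np.nonzero(l==i)
S=onplane(c,np.c_[xs,ys],31)[:,:2]; m=S.mean(0); u=np.linalg.svd(S-m,full_matrices=0)[2][0]
blob=((im.max(2)<105)|(im.max(2)-im.min(2)>45)).astype('uint8'); n,l,s,ce=cv2.connectedComponentsWithStats(blob)
i=l[int(ys.mean()),int(xs.mean())]; cn=max(cv2.findContours((l==i).astype('uint8'),0,1)[0],key=cv2.contourArea)[:,0]
W=onplane(c,cn,30)[:,:2]; d0=np.median(W,axis=0)
for _ in range(5):
    A=np.c_[2*W,np.ones(len(W))]; x=np.linalg.lstsq(A,(W**2).sum(1),rcond=None)[0]; R=np.sqrt(x[2]+x[:2]@x[:2]); e=abs(np.hypot(*(W-x[:2]).T)-R); W=W[e<max(2,2*np.median(e))]
D=x[:2]; print('disc',D,R,'stripe mid ang',np.degrees(np.arctan2(*(m-D)[::-1])),'stripe axis',np.degrees(np.arctan2(u[1],u[0])))
bk=(im.max(2)<30).astype('uint8'); n,l,s,ce=cv2.connectedComponentsWithStats(bk)
for i in range(1,n):
    if 300<s[i,4]<6000: print('black',ce[i],s[i],onplane(c,[ce[i]],55))
plan([*D,44],np.degrees(np.arctan2(*(m-D)[::-1]))%360-90)
E
python3 mw.py
```

```text
disc [ 513.69827632 -200.28017886] 78.33128631646062 stripe mid ang 175.6524124328598 stripe axis -4.265307103129503
black [609.6778481  240.96455696] [ 577  116   63  267 1580] [[539.97136807  68.62822752  55.        ]]
black [276.20255982 229.30996105] [ 255  198   44   69 1797] [[ 510.67093929 -198.34876845   55.        ]]
pos [ 500.1 -164.4  193.7] tooly 85.8 tilt [0.01 0.  ] shift/60 [-0.269 -0.58   2.495] turnz 0.2 F [-0.2  0.3 -0. ] T [0.04 0.02 0.01] j [-0.54  0.32  1.49  0.    1.33 -2.04] 2.175
```

Call:
{"fn": "send_rows", "kwargs": {
  "targets": [0,0,0,-0.28,-0.58,0.5,0.1,0,0,0,0,0,0.7,0.1,0,0,0,0,0,0.6,0.1,0,0,0,0,0,0.4,0.1,0,0,0,0,0,0.3,0.1],
  "newtons": 60
}}

```text
time_s: 2.8
eef_pos: [514.3, -200.3, 42.7]
ee_rot: [-0.0, 0.036, 0.999, 0.0]
force: [0.1, -0.7, 0.6]
grip_width: 0.553
grip_force: 0.0
```

```bash
python3 - <<'E'
from h import *
plan([514.3,-200.2,44],85.7)
a=cap('wrist')['img'];b=cap('scene')['img'];b=cv2.resize(b[160:320,150:390],(640,427),interpolation=2)
cv2.imwrite('pics/g1.png',np.hstack([cv2.resize(a,(400,300)),cv2.resize(b,(400,300))])[:,:,::-1])
E
```

```text
pos [ 514.3 -200.3   42.7] tooly 85.9 tilt [-0.03  0.02] shift/60 [ 0.001  0.001 -0.021] turnz 0.2 F [ 0.1 -0.7  0.6] T [-0.07 -0.02  0.01] j [-0.58  0.53  1.6   0.    1.01 -2.08] 2.8
```

View pics/g1.png

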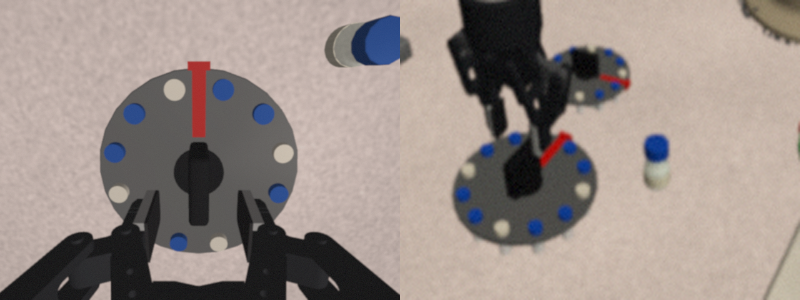

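The left half shows the open pads flanking the handle's lower part. In the right half the tips look a little behind the handle. I check that by projection.

```bash
python3 - <<'E'
from h import *
s,p,M=st(); a=cap('wrist');b=cap('scene')
pts=[p, p+M[:,1]*23, p-M[:,1]*23, p+[0,0,7]+M[:,1]*23,p+[0,0,7]-M[:,1]*23, [514.3,-200.3,70],[489.3,-198.3,70],[539.3,-202.2,70],[514.3,-200.3,30]]
A=proj(a,pts)*[400/640,300/480];B=(proj(b,pts)-[150,160])*[400/240,300/160]+[400,0]
print(np.c_[A,B].round(0))
E
```

```text
[[199. 178. 524. 171.]
 [229. 178. 541. 178.]
 [168. 178. 507. 164.]
 [230. 182. 541. 173.]
 [167. 182. 506. 158.]
 [198. 196. 520. 150.]
 [198. 160. 534. 135.]
 [198. 230. 506. 165.]
 [198. 173. 525. 180.]]
```

Call:
{"fn": "send_rows", "kwargs": {
  "targets": [0,0,0,0,0,0,-1,0,0,0,0,0,0,-1,0,0,0,0,0,0,-1,0,0,0,0,0,0,-1,0,0,0,0,0,0,-1],
  "newtons": 60
}}

```text
time_s: 3.62
eef_pos: [514.7, -201.2, 43.5]
ee_rot: [0.0, 0.036, 0.999, 0.0]
force: [0.6, 0.2, 0.9]
grip_width: 0.002
grip_force: 0.0
```

Call:
{"fn": "send_rows", "kwargs": {
  "targets": [0,0,0,0,0,-0.1,-1,0,0,0,0,0,-0.2,-1,0,0,0,0,0,-0.3,-1,0,0,0,0,0,-0.4,-1,0,0,0,0,0,0,-1]
}}

```text
time_s: 4.25
eef_pos: [515.6, -201.8, 105.7]
ee_rot: [0.002, 0.036, 0.999, -0.001]
force: [0.4, 0.6, -0.0]
grip_width: 0.004
grip_force: 0.0
```

```bash
python3 - <<'E'
from h import *
plan([514.3,-200.2,44],85.7)
a=cap('wrist')['img'];b=cap('scene')['img'];b=cv2.resize(b[120:320,130:390],(640,427),interpolation=2)
cv2.imwrite('pics/g2.png',np.hstack([cv2.resize(a,(400,300)),cv2.resize(b,(400,300))])[:,:,::-1])
E
```

```text
pos [ 515.6 -201.8  105.7] tooly 85.9 tilt [ 0.2  -0.14] shift/60 [0.028 0.027 1.028] turnz 0.2 F [ 0.4  0.6 -0. ] T [ 0.01 -0.01 -0.01] j [-0.58  0.45  1.53 -0.    1.15 -2.08] 4.25
```

View pics/g2.png

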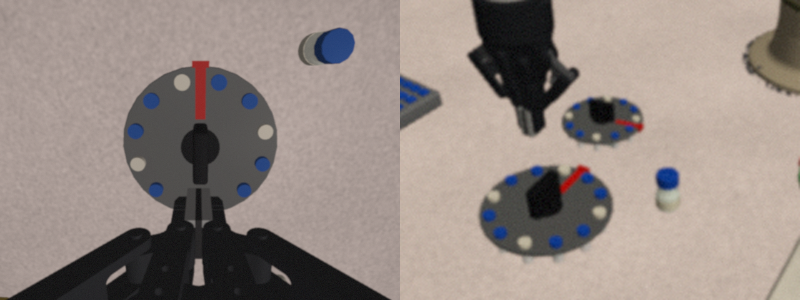

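Missed: the gripper shut on nothing (opening 0). The tips show at wrist pixel about (320,304) and scene pixel about (216,210). I compare these with the reported TCP.

```bash
python3 - <<'E'
from h import *
s,p,M=st(); a=cap('wrist');b=cap('scene');t=cap('top','t2.png')
for d in (0,20,40): print(d,[proj(x,[p+[0,0,d]])[0].round(0) for x in (a,b,t)])
for x in (-40,-30,-20,20): print(x,[proj(c,[p+[x,0,0]])[0].round(0) for c in (a,b,t)])
# carousel re-measure
im=t['img']; v=im[180:300,340:460]; cv2.imwrite('pics/g3.png',cv2.resize(v,(600,600),interpolation=2)[:,:,::-1])
def tri(c1,u1,c2,u2):
    L=[];r=[]
    for c,u in((c1,u1),(c2,u2)):
        o=-np.array(c['R']).T@c['t'];d=onplane(c,[u],0)[0]-o;d/=np.linalg.norm(d);P=np.eye(3)-np.outer(d,d);L.append(P);r.append(P@o)
    return np.linalg.lstsq(np.vstack(L),np.hstack(r),rcond=None)[0]
print(tri(a,(320,304),b,(216,210)))
print(s['grip_width'])
E
python3 mw.py
```

```text
0 [array([318., 285.]), array([219., 225.]), array([405., 239.])]
20 [array([318., 304.]), array([218., 216.]), array([406., 238.])]
40 [array([318., 328.]), array([216., 207.]), array([408., 236.])]
-40 [array([311., 202.]), array([231., 212.]), array([406., 260.])]
-30 [array([313., 224.]), array([228., 215.]), array([405., 254.])]
-20 [array([315., 245.]), array([225., 219.]), array([405., 249.])]
20 [array([321., 323.]), array([213., 232.]), array([404., 229.])]
[ 511.03601026 -202.25765511  133.11197136]
0.001066937750766809
disc [ 602.19020026 -207.83243998] 148.6783405914873 stripe mid ang 175.44483307685917 stripe axis -4.403037759503759
black [315.68021108 240.37414248] [ 289  202   60   97 1895] [[ 507.32694633 -201.62960085   55.        ]]
black [317.22689076 327.79271709] [313 302   9  51 357] [[ 563.79095228 -204.82147445   55.        ]]
pos [ 514.3 -201.   102.8] tooly 85.9 tilt [-0.07  0.04] shift/60 [-1.47  -0.009  0.978] turnz 0.4 F [-0.9  0.  -0.1] T [-0.02 -0.02 -0.02] j [-0.58  0.46  1.54  0.    1.15 -2.08] 4.55
```

View pics/g3.png

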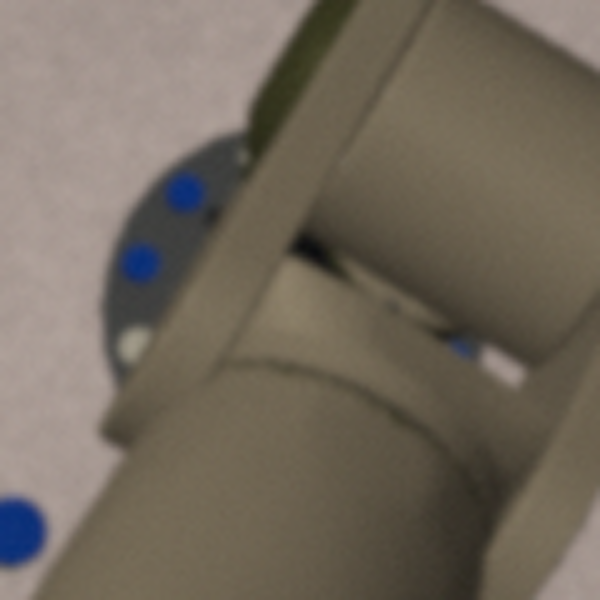

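The view from above is blocked by the arm. Both other cameras put the real fingertips about 25 mm above the reported TCP, which explains the miss. I measure that offset numerically.

```bash
python3 - <<'E'
from h import *
s,p,M=st(); a=cap('wrist');b=cap('scene')
A=a['img'].astype(int).max(2);B=b['img'].astype(int).max(2)
print('scene');print('\n'.join(str(y)+' '+' '.join('%3d'%v for v in B[y,204:232]) for y in range(196,230,2)))
print('wrist');print('\n'.join(str(y)+' '+' '.join('%3d'%v for v in A[y,286:350:3]) for y in range(286,330,3)))
for d in range(0,45,8): print(d,proj(a,[p+[0,0,d]])[0].round(1),proj(b,[p+[0,0,d]])[0].round(1))
E
```

```text
scene
196 186 146  90  71  68  59  51  71  82  97  90  61  30  15  28  24  23  23  33  86 152 181 196 198 194 195 197 193
198 201 178 126  74  77  61  54  59  77  95  94  75  39  20  20  20  15  24  26  68 132 182 194 194 195 196 198 198
200 201 187 139  85  76  76  56  48  73  88  95  81  48  27  14  20  23  25  28  41 119 178 198 197 195 195 197 196
202 202 187 151 100  68  72  57  48  69  91  97  93  61  32  16  21  22  29  17  28  98 167 197 203 200 196 198 198
204 200 197 179 130  89  76  67  50  61  79  99  96  71  36  18  22  24  24  20  50 112 166 193 195 196 197 200 195
206 199 199 197 186 157 113  84  54  50  75  89  93  81  46  13  11  27  49  89 145 176 191 199 194 197 195 197 193
208 200 201 199 200 186 147 106  61  52  66  84  99  95  68  47  47  85 136 173 193 195 198 195 202 200 199 194 196
210 198 201 200 198 193 180 160 140 118 104 105 108 111 115 126 147 173 193 202 199 198 198 197 196 192 198 197 198
212 198 199 196 200 200 199 199 198 194 190 183 174 170 180 187 198 200 203 201 202 198 197 196 202 197 197 199 198
214 198 198 198 196 199 199 199 201 206 203 201 20
[... 1747 characters left out ...]
  67  43  19  25  52  66  67  65  67  73  73  74  72  79
316  24  27  27  24  51  67  66  65  65  40  18  25  48  66  68  68  65  43  23  26  28  30
319  23  24  20  27  55  69  64  66  70  41  25  23  48  70  66  67  67  48  26  29  27  21
322  30  23  26  23  57  67  66  65  67  40  21  23  48  69  64  66  68  52  28  28  27  27
325  29  22  22  22  64  66  66  66  67  37  27  26  48  63  67  67  68  55  29  20  21  32
328  27  32  35  32  62  65  70  69  65  40  29  22  44  64  65  64  68  61  24  33  31  32
0 [317.8 285.2] [219.5 225.4]
8 [317.8 292.4] [218.9 221.8]
16 [317.8 300.2] [218.3 218.2]
24 [317.8 308.7] [217.7 214.5]
32 [317.9 318. ] [217.1 210.7]
40 [317.9 328.3] [216.5 206.9]
```

Allowing for the 22 mm pad width, both cameras agree that the fingertips are about 37 mm above the reported TCP. I descend again in stages and watch the force.

Call:
{"fn": "send_rows", "kwargs": {
  "targets": [0,0,0,0,0,0.2,0.1,0,0,0,0,0,0.3,0.1,0,0,0,0,0,0.3,0.1,0,0,0,0,0,0.3,0.1,0,0,0,0,0,0.2,0.1]
}}

```text
time_s: 5.28
eef_pos: [514.1, -200.9, 24.0]
ee_rot: [-0.001, 0.036, 0.999, 0.0]
force: [-0.2, -0.4, -0.2]
grip_width: 0.548
grip_force: 0.0
```

Call:
{"fn": "send_rows", "kwargs": {
  "targets": [0,0,0,0,0,0.1,0.1,0,0,0,0,0,0.1,0.1,0,0,0,0,0,0,0.1]
}}

```text
time_s: 5.65
eef_pos: [514.6, -201.2, 13.4]
ee_rot: [-0.0, 0.036, 0.999, 0.0]
force: [-0.2, -0.6, -0.0]
grip_width: 0.55
grip_force: 0.0
```

```bash
python3 - <<'E'
from h import *
plan([514.3,-200.2,7],85.7)
a=cap('wrist')['img'];b=cap('scene')['img'];b=cv2.resize(b[190:310,150:310],(640,480),interpolation=2)
cv2.imwrite('pics/g4.png',np.hstack([cv2.resize(a,(400,300)),cv2.resize(b,(400,300))])[:,:,::-1])
E
```

```text
pos [ 514.6 -201.2   13.4] tooly 85.9 tilt [-0.01  0.01] shift/60 [0.006 0.016 0.106] turnz 0.2 F [-0.2 -0.6 -0. ] T [ 0.01  0.   -0.01] j [-0.58  0.58  1.61 -0.    0.95 -2.08] 5.65
```

View pics/g4.png

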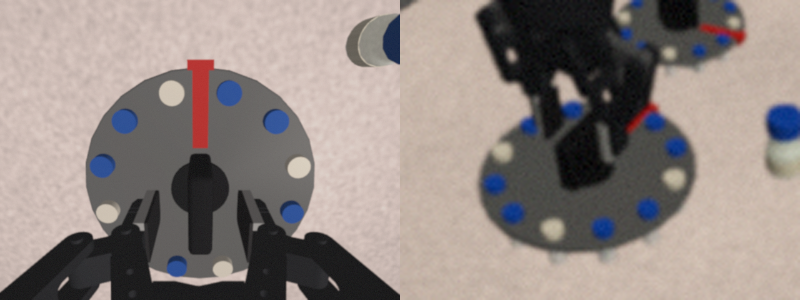

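The fingers now flank the handle: the right half shows it between them, at about (585,160). I go a little deeper, grip and lift.

Call:
{"fn": "send_rows", "kwargs": {
  "targets": [0,0,0,0,0,0.13,0.1,0,0,0,0,0,0,-1,0,0,0,0,0,0,-1,0,0,0,0,0,0,-1,0,0,0,0,0,0,-1],
  "newtons": 70
}}

```text
time_s: 6.38
eef_pos: [514.6, -201.0, 5.7]
ee_rot: [-0.0, 0.036, 0.999, 0.0]
force: [0.6, 2.0, 0.3]
grip_width: 0.148
grip_force: 70.3
```

Call:
{"fn": "send_rows", "kwargs": {
  "targets": [0,0,0,0,0,0,-1,0,0,0,0,0,-0.1,-1,0,0,0,0,0,-0.1,-1,0,0,0,0,0,-0.1,-1,0,0,0,0,0,0,-1]
}}

```text
time_s: 7.0
eef_pos: [514.9, -201.4, 24.3]
ee_rot: [0.0, 0.036, 0.999, -0.0]
force: [-0.2, -0.2, -4.5]
grip_width: 0.152
grip_force: 69.8
```

Gripped: opening 0.15 and about 4.5 N of weight. I lift to clear the spindle, measure the carousel's centre in the hand, and refine the hub position with the scene camera.

Call:
{"fn": "send_rows", "kwargs": {
  "targets": [0,0,0,0,0,-0.3,-1,0,0,0,0,0,-0.5,-1,0,0,0,0,0,-0.6,-1,0,0,0,0,0,-0.5,-1,0,0,0,0,0,-0.3,-1]
}}

```text
time_s: 7.62
eef_pos: [514.9, -201.4, 157.1]
ee_rot: [0.001, 0.036, 0.999, -0.0]
force: [-0.5, 0.1, -4.5]
grip_width: 0.152
grip_force: 69.8
```

```bash
cat > mh.py <<'E'
from h import *
s,p,M=st(); zu=p[2]-5.7; print('underside',zu)
c=cap('wrist'); im=c['img'].astype(int); r,g,b=im[...,0],im[...,1],im[...,2]
red=((r>90)&(g<60)&(b<60)).astype('uint8'); n,l,q,ce=cv2.connectedComponentsWithStats(red); i=1+np.argmax(q[1:,4]); ys,xs=np.nonzero(l==i)
S=onplane(c,np.c_[xs,ys],zu+31)[:,:2]; u=np.linalg.svd(S-S.mean(0),full_matrices=0)[2][0]; m=S.mean(0)
print('stripe axis',np.degrees(np.arctan2(u[1],u[0]))%180)
T=S@(-u if u@(m-p[:2])<0 else u); print('stripe from TCP along',T.min()-p[:2]@(u if u@(m-p[:2])>0 else -u),T.max()-p[:2]@(u if u@(m-p[:2])>0 else -u))
n_=np.array([-u[1],u[0]]); print('TCP lateral off stripe line',(p[:2]-m)@n_)
# caps: blue centroids at z=zu+36
bl=((b>90)&(r<70)&(g<90)).astype('uint8'); n,l,q,ce=cv2.connectedComponentsWithStats(bl)
C=np.array([onplane(c,[ce[i]],zu+36)[0,:2] for i in range(1,n) if 30<q[i,4]]); C=C[np.hypot(*(C-p[:2]).T)<90]; print(len(C),np.hypot(*(C-p[:2]).T).round(1))
from scipy.optimize import least_squares
f=least_squares(lambda v:np.hypot(*(C-v).T)-67,p[:2],loss='soft_l1'); print('centre',f.x,'minus TCP',f.x-p[:2],f.fun.round(1))
E
python3 mh.py; python3 - <<'E'
from h import *
plan([580,218.5,160],124)
b=cap('scene'); im=b['img'].astype(int); X=np.zeros((480,640),'uint8'); X[295:365,415:500]=im.min(2)[295:365,415:500]>115
n,l,q,ce=cv2.connectedComponentsWithStats(X); i=1+np.argmax(q[1:,4]); cn=max(cv2.findContours((l==i).astype('uint8'),0,1)[0],key=cv2.contourArea)
el=cv2.fitEllipse(cv2.convexHull(cn)); print(el,q[i],onplane(b,[el[0]],106))
W=onplane(b,cv2.convexHull(cn)[:,0],106)[:,:2]; A=np.c_[2*W,np.ones(len(W))]; x=np.linalg.lstsq(A,(W**2).sum(1),rcond=None)[0]; print('circle',x[:2],np.sqrt(x[2]+x[:2]@x[:2]))
pn=((im[...,0]-im[...,2]>60)&(im[...,0]>110)); ys,xs=np.nonzero(pn[295:365,415:500]); print('pin',xs.mean()+415,ys.mean()+295,len(xs),onplane(b,[(xs.mean()+415,ys.mean()+295)],111))
cv2.imwrite('pics/hub.png',cv2.resize(b['img'][290:370,400:510],(770,560),interpolation=2)[:,:,::-1])
E
```

```text
underside 151.40507130297786
stripe axis 175.78108806620412
stripe from TCP along 30.01254837632422 83.03763747037334
TCP lateral off stripe line 0.1488792705586493
6 [67.2 66.8 66.5 65.9 65.7 62.2]
centre [ 514.45151561 -201.30658773] minus TCP [-0.40392012  0.05579764] [-0.2 -0.5 -0.8 -1.2 -1.2 -4.4]
pos [ 515.5 -201.8  159. ] tooly 85.9 tilt [ 0.21 -0.14] shift/60 [-0.567  7.064 -0.03 ] turnz -38.1 F [-0.5 -0.3 -1.6] T [-0.1  -0.12 -0.02] j [-0.58  0.4   1.47 -0.    1.27 -2.08] 7.675
((457.7449951171875, 329.1557922363281), (43.4562873840332, 59.651546478271484), 113.6260757446289) [ 429  307   58   46 1912] [[582.56745393 219.53748653 106.        ]]
circle [580.94491301 219.03082152] 39.54998431031045
pin 450.2083333333333 308.4583333333333 24 [[553.85209155 202.7943151  111.        ]]
```

View pics/hub.png

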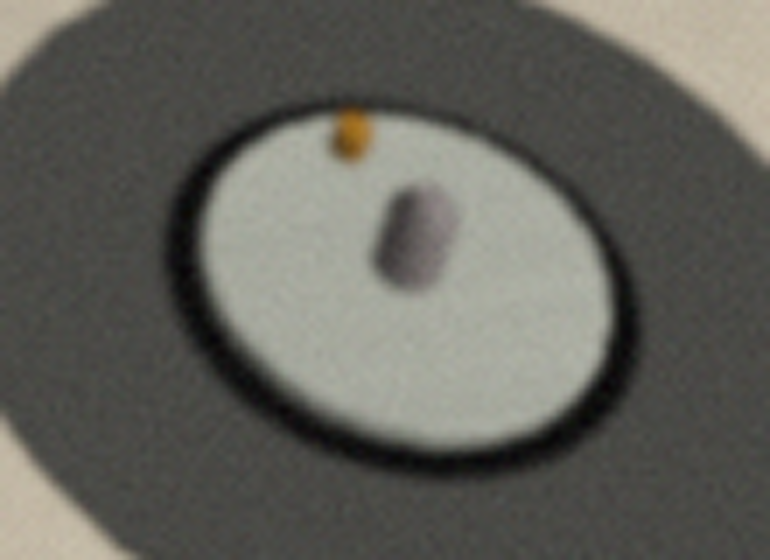

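The picture shows the spindle tip at scene pixel about (461.4,317.5) and the pin at (450.2,308.5). Hub estimates agree at about (580.5,218.7), with the pin bearing near -147°. I check the tip against that.

```bash
python3 - <<'E'
from h import *
b=cap('scene')
print(onplane(b,[(461.4,317.5)],127),proj(b,[[580.5,218.7,128],[580.5,218.7,122],[580.5,218.7,106]]))
H=np.array([580.6,218.8])
for P in ([555,201.5],[553.9,202.8]): print(np.degrees(np.arctan2(*(np.array(P)-H)[::-1])),np.hypot(*(P-H)))
plan([580.6,218.8,157],111)
E
```

```text
[[579.18086286 219.26291595 127.        ]] [[460.99022443 317.60133747]
 [459.9944021  320.45036221]
 [457.39609938 327.86728639]]
-145.9499098725487 30.897410894765947
-149.06781138732902 31.126997927843963
pos [ 514.8 -201.3  155.8] tooly 85.9 tilt [ 0.04 -0.03] shift/60 [-0.589  7.062 -0.023] turnz -25.1 F [ 0.3 -0.2 -5.6] T [0.04 0.02 0.01] j [-0.58  0.4   1.47 -0.    1.27 -2.08] 7.775
```

Call:
{"fn": "send_rows", "kwargs": {
  "targets": [0,0,0,-0.03,0.4,0,-1,0,0,0,-0.07,0.8,0,-1,0,0,0,-0.07,0.9,0,-1,0,0,0,-0.07,0.9,0,-1,0,0,0,-0.07,0.9,0,-1]
}}

```text
time_s: 8.4
eef_pos: [549.6, 32.6, 154.2]
ee_rot: [-0.001, 0.036, 0.999, 0.0]
force: [1.0, -1.1, -4.2]
grip_width: 0.152
grip_force: 69.7
```

Call:
{"fn": "send_rows", "kwargs": {
  "targets": [0,0,0,-0.08,0.9,0,-1,0,0,0,-0.08,0.9,0,-1,0,0,0,-0.07,0.8,0,-1,0,0,0,-0.05,0.46,0,-1,0,0,0,0,0.1,0,-1]
}}

```text
time_s: 9.02
eef_pos: [579.8, 220.1, 153.8]
ee_rot: [-0.001, 0.035, 0.999, -0.0]
force: [-0.6, -0.2, -5.3]
grip_width: 0.143
grip_force: 69.8
```

Call:
{"fn": "send_rows", "kwargs": {
  "targets": [0,0,-4,0,0,0,-1,0,0,-5,0,0,0,-1,0,0,-6,0,0,0,-1,0,0,-5,0,0,0,-1,0,0,-2,0,0,0,-1]
}}

```text
time_s: 9.65
eef_pos: [580.2, 217.8, 154.8]
ee_rot: [-0.001, -0.155, 0.988, -0.0]
force: [1.1, 0.0, -4.4]
grip_width: 0.152
grip_force: 69.7
```

Call:
{"fn": "send_rows", "kwargs": {
  "targets": [0,0,0,0,0,0,-1,0,0,0,0,0,0,-1]
}}

```text
time_s: 9.9
eef_pos: [580.5, 218.5, 155.5]
ee_rot: [-0.0, -0.155, 0.988, -0.0]
force: [-0.1, 0.3, -4.3]
grip_width: 0.151
grip_force: 69.7
```

```bash
python3 mh.py; python3 -c "
from h import *
plan([580.6,218.8,133],108)"
```

```text
underside 149.80571965623372
stripe axis 17.706917440702775
stripe from TCP along 29.972262195975304 83.33929207740266
TCP lateral off stripe line 0.0026029336890338716
6 [67.4 66.6 66.4 65.7 61.8 62.7]
centre [580.1169715  218.32917857] minus TCP [-0.34718742 -0.18032163] [ 0.  -0.7 -0.8 -1.5 -5.1 -4. ]
pos [580.5 218.6 155.6] tooly 107.8 tilt [-0.01 -0.01] shift/60 [-0.003  0.003  0.377] turnz -0.2 F [-0.   0.2 -4.5] T [ 0.02 -0.02 -0.  ] j [ 0.17  0.55  1.24 -0.    1.35 -1.71] 9.95
```

Centred over the spindle and about 14° short of the pin. I lower gently over the spindle.

Call:
{"fn": "send_rows", "kwargs": {
  "targets": [0,0,0,0,0,0.15,-1,0,0,0,0,0,0.15,-1,0,0,0,0,0,0.07,-1,0,0,0,0,0,0.05,-1,0,0,0,0,0,0,-1]
}}

```text
time_s: 10.58
eef_pos: [580.5, 218.7, 130.4]
ee_rot: [-0.0, -0.155, 0.988, -0.0]
force: [0.2, -0.3, -3.8]
grip_width: 0.148
grip_force: 69.8
```

Call:
{"fn": "send_rows", "kwargs": {
  "targets": [0,0,0,0,0,0.03,-1,0,0,0,0,0,0.03,-1,0,0,0,0,0,0,-1]
}}

```text
time_s: 10.95
eef_pos: [580.3, 218.7, 126.7]
ee_rot: [-0.0, -0.155, 0.988, 0.0]
force: [0.1, 0.0, -4.4]
grip_width: 0.15
grip_force: 69.9
```

```bash
python3 -c "
from h import *
plan([580.6,218.8,119.7],108)"
```

```text
pos [580.3 218.7 126.7] tooly 107.9 tilt [-0.04 -0.  ] shift/60 [-0.005 -0.001  0.117] turnz -0.1 F [ 0.1  0.  -4.4] T [-0.    0.27  0.  ] j [ 0.17  0.58  1.28  0.    1.29 -1.71] 10.95
```

The spindle is in the bore with no side force. I go down slowly on to the pin.

Call:
{"fn": "send_rows", "kwargs": {
  "targets": [0,0,0,0,0,0.03,-1,0,0,0,0,0,0.03,-1,0,0,0,0,0,0.02,-1,0,0,0,0,0,0,-1]
}}

```text
time_s: 11.45
eef_pos: [580.3, 218.8, 121.9]
ee_rot: [-0.0, -0.155, 0.988, 0.0]
force: [-2.3, 0.8, -3.8]
grip_width: 0.149
grip_force: 69.8
```

Call:
{"fn": "send_rows", "kwargs": {
  "targets": [0,0,0,0,0,0.015,-1,0,0,0,0,0,0.01,-1,0,0,0,0,0,0,-1]
}}

```text
time_s: 11.82
eef_pos: [580.4, 218.8, 120.6]
ee_rot: [-0.0, -0.155, 0.988, 0.0]
force: [-4.4, 0.2, -2.3]
grip_width: 0.151
grip_force: 70.0
```

There is side contact with the spindle of about -4 N in x. I ease 1 mm towards -x and continue down.

Call:
{"fn": "send_rows", "kwargs": {
  "targets": [0,0,0,0.015,0.005,0,-1,0,0,0,0,0,0,-1]
}}

```text
time_s: 12.08
eef_pos: [580.0, 218.7, 120.6]
ee_rot: [0.001, -0.155, 0.988, -0.0]
force: [0.9, -0.0, -4.9]
grip_width: 0.15
grip_force: 69.8
```

Call:
{"fn": "send_rows", "kwargs": {
  "targets": [0,0,0,0,0,0.015,-1,0,0,0,0,0,0.01,-1,0,0,0,0,0,0,-1]
}}

```text
time_s: 12.45
eef_pos: [580.0, 218.7, 119.6]
ee_rot: [0.001, -0.155, 0.988, -0.0]
force: [1.0, -0.3, 0.0]
grip_width: 0.153
grip_force: 70.4
```

Resting lightly on the pin at the expected ride height: reported z is 119.6 and the hand no longer carries the weight. Now I turn towards the pin under light load.

Call:
{"fn": "send_rows", "kwargs": {
  "targets": [0,0,-2,0,0,0.01,-1,0,0,-2,0,0,0,-1,0,0,-2,0,0,0,-1,0,0,0,0,0,0,-1]
}}

```text
time_s: 12.95
eef_pos: [579.2, 219.9, 119.3]
ee_rot: [0.0, -0.208, 0.978, 0.001]
force: [-2.9, 5.3, 5.6]
grip_width: 0.149
grip_force: 71.1
```

Call:
{"fn": "send_rows", "kwargs": {
  "targets": [0,0,-2,0,0,0,-1,0,0,-1,0,0,0,-1,0,0,0,0,0,0,-1]
}}

```text
time_s: 13.32
eef_pos: [579.1, 219.9, 119.2]
ee_rot: [-0.0, -0.233, 0.972, 0.001]
force: [-4.0, 4.8, 4.9]
grip_width: 0.149
grip_force: 71.1
```

```bash
python3 -c "
from h import *
plan([580.6,218.8,119.7],108)"
```

```text
pos [579.1 219.9 119.2] tooly 117.0 tilt [-0.03  0.12] shift/60 [-0.014 -0.029 -0.008] turnz 9.0 F [-4.   4.8  4.9] T [ 0.91  0.99 -0.2 ] j [ 0.17  0.58  1.29  0.    1.27 -1.87] 13.325
```

Call:
{"fn": "send_rows", "kwargs": {
  "targets": [0,0,-1.5,0,0,0,-1,0,0,0,0,0,0,-1]
}}

```text
time_s: 13.58
eef_pos: [579.1, 219.7, 119.1]
ee_rot: [-0.0, -0.246, 0.969, 0.001]
force: [-3.1, 4.1, 4.9]
grip_width: 0.155
grip_force: 71.0
```

Call:
{"fn": "send_rows", "kwargs": {
  "targets": [0,0,-1.5,0,0,0,-1,0,0,0,0,0,0,-1]
}}

```text
time_s: 13.82
eef_pos: [579.2, 219.3, 118.7]
ee_rot: [-0.0, -0.258, 0.966, 0.0]
force: [-1.5, 3.1, 0.8]
grip_width: 0.148
grip_force: 70.6
```

Call:
{"fn": "send_rows", "kwargs": {
  "targets": [0,0,-1.5,0,0,0,-1,0,0,0,0,0,0,-1]
}}

```text
time_s: 14.08
eef_pos: [579.5, 218.3, 117.8]
ee_rot: [-0.001, -0.271, 0.963, -0.0]
force: [0.2, -0.1, -5.4]
grip_width: 0.149
grip_force: 69.8
```

The load has vanished and z has dropped, so the notch is over the pin. I lower gently, with 1° more turn to centre it.

Call:
{"fn": "send_rows", "kwargs": {
  "targets": [0,0,-1,0,0,0.02,-1,0,0,0,0,0,0.015,-1,0,0,0,0,0,0,-1]
}}

```text
time_s: 14.45
eef_pos: [579.5, 218.7, 116.2]
ee_rot: [-0.0, -0.279, 0.96, -0.0]
force: [0.2, -0.6, -4.5]
grip_width: 0.152
grip_force: 69.8
```

Call:
{"fn": "send_rows", "kwargs": {
  "targets": [0,0,0,0,0,0.02,-1,0,0,0,0,0,0.015,-1,0,0,0,0,0,0,-1]
}}

```text
time_s: 14.82
eef_pos: [579.5, 218.7, 114.2]
ee_rot: [-0.0, -0.279, 0.96, 0.0]
force: [0.6, -0.0, -4.8]
grip_width: 0.153
grip_force: 69.8
```

```bash
python3 -c "
from h import *
plan([579.9,218.8,111.7],122.5)"
```

```text
pos [579.5 218.7 114.2] tooly 122.4 tilt [-0.01 -0.  ] shift/60 [-0.006 -0.002  0.042] turnz -0.1 F [ 0.6 -0.  -4.8] T [0.01 0.02 0.06] j [ 0.17  0.59  1.3  -0.    1.26 -1.96] 14.825
```

Call:
{"fn": "send_rows", "kwargs": {
  "targets": [0,0,0,0,0,0.015,-1,0,0,0,0,0,0.015,-1,0,0,0,0,0,0,-1]
}}

```text
time_s: 15.2
eef_pos: [579.5, 218.7, 112.4]
ee_rot: [-0.0, -0.279, 0.96, -0.0]
force: [0.3, -0.1, -4.6]
grip_width: 0.151
grip_force: 69.8
```

Call:
{"fn": "send_rows", "kwargs": {
  "targets": [0,0,0,0,0,0.01,-1,0,0,0,0,0,0.01,-1,0,0,0,0,0,0,-1]
}}

```text
time_s: 15.58
eef_pos: [579.7, 218.8, 111.7]
ee_rot: [0.0, -0.279, 0.96, -0.0]
force: [-1.5, -0.2, -0.9]
grip_width: 0.148
grip_force: 70.3
```

At home height (z 111.7, weight transferred). I seat it lightly, release and rise.

Call:
{"fn": "send_rows", "kwargs": {
  "targets": [0,0,0,0,0,0.008,-1,0,0,0,0,0,0,-1,0,0,0,0,0,0,-0.2,0,0,0,0,0,0,0.1,0,0,0,0,0,0,0.1]
}}

```text
time_s: 16.2
eef_pos: [579.7, 218.7, 110.7]
ee_rot: [0.0, -0.279, 0.96, -0.0]
force: [1.1, 0.9, -0.3]
grip_width: 0.549
grip_force: 0.0
```

Call:
{"fn": "send_rows", "kwargs": {
  "targets": [0,0,0,0,0,0,0.1,0,0,0,0,0,-0.1,0.1,0,0,0,0,0,-0.2,0.1,0,0,0,0,0,-0.4,0.1,0,0,0,0,0,-0.5,0.1]
}}

```text
time_s: 16.82
eef_pos: [579.5, 218.7, 184.2]
ee_rot: [0.0, -0.279, 0.96, 0.0]
force: [0.1, -0.5, 0.0]
grip_width: 0.547
grip_force: 0.0
```

Call:
{"fn": "send_rows", "kwargs": {
  "targets": [0,0,0,0,0,-0.6,0.1,0,0,0,0,0,-0.5,0.1,0,0,0,0,0,0,0.1]
}}

```text
time_s: 17.2
eef_pos: [580.4, 218.9, 252.1]
ee_rot: [0.003, -0.279, 0.96, -0.0]
force: [0.6, -0.1, -0.7]
grip_width: 0.553
grip_force: 0.0
```

```bash
python3 - <<'E'
from h import *
plan([579.9,218.8,111.7],122.5)
s,p,M=st()
a=cap('wrist');b=cap('scene')
H=np.array([580.,218.8]); th=np.radians(np.arange(0,360,10)); ring=lambda z:np.c_[H[0]+80*np.cos(th),H[1]+80*np.sin(th),np.full(36,z)]
A=a['img'].copy();B=b['img'].copy()
for c,I in((a,A),(b,B)):
    for q in proj(c,ring(136)): cv2.circle(I,tuple(int(v) for v in q.round()),1,(0,255,0),-1)
cv2.imwrite('pics/fin.png',np.hstack([cv2.resize(A,(400,300)),cv2.resize(B[210:450,320:640],(400,300),interpolation=2)])[:,:,::-1])
E
```

```text
pos [580.4 218.9 252.1] tooly 122.4 tilt [0.32 0.06] shift/60 [0.02  0.008 2.339] turnz -0.1 F [ 0.6 -0.1 -0.7] T [ 0.01 -0.   -0.05] j [ 0.17  0.5   1.08  0.    1.56 -1.96] 17.2
```

View pics/fin.png

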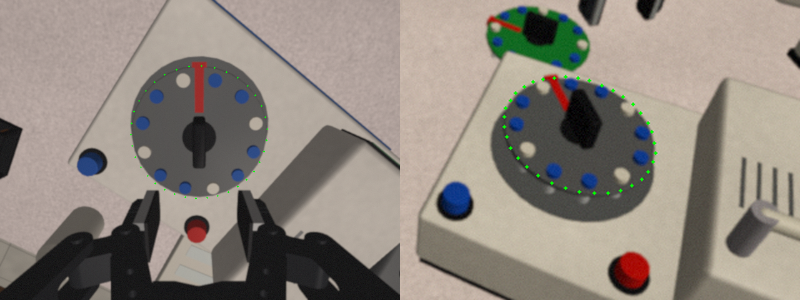

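The final picture shows the carousel level on the hub. The rim ring I predicted for the seated height (green dots) matches in both views, with the scene centre near (580,135), and the hand is well clear. Handing in.

```bash
python3 -c "
from rig import job
print(job.finish_job())"
```

```text
the job is handed in; nothing more can be done
None
```

I set the carousel over the spindle and turned it lightly until the notch dropped over the pin. It is flat on the hub with the hand clear, and the job is handed in at about 17 s; the first grasp closed on air above the handle, so I regripped lower.

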